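# Crank the beaker up to the probe

## Task

Raise the glass beaker to its probe: on the bench lift that carries the beaker, first swing the folded crank handle up until it stands upright, then crank it clockwise (seen from above) half a turn to the stop, so that the platform is fully up. Then fold the handle back down flat onto the crank arm and let go. The beaker stays standing on its platform; leave the other lift, the amber jar and the wash bottle alone.

Things in the scene. Friction and masses are not known exactly. Their poses are not given: they have to be found in the camera images.
- lift: Bench lift carrying the beaker (its twin carries a jar); fixed. Origin: bench top, under the vertical crank axis; x from crank to platform, away from the robot (within 20 deg), z up. Base 130 mm wide, 12 high, x -60..240. White gear housing 100 x 100 mm round the axis, 57 high, boss 28 wide to 75. Platform 110 x 110 at x 165, top 70 high, 110 when up. Rod at (228, 53) holds a probe over it, to 328 high.
- lift_crank (a joint): Its crank, rad: 0 at the start (arm to lift -y, platform down), grows clockwise from above, over lift -x (robot's side), to the stop at 3.14 (arm to lift +y, platform 40 mm up). Steel arm 16 mm wide, 75 to 84 mm above the bench, 85 mm long from the axis. Stiff, about 0.1 N m plus the load; stays where left.
- lift_handle (a joint): Handle's fold angle, rad: 0 flat over the arm, pointing in to the crank axis; 1.57 upright (stop). Starts at 0 to 0.3. Its pivot, level and across the arm, is on the arm 75 mm from the crank axis, 101 mm above the bench, between cheeks 24 mm wide over all, to 107 mm high. Stiff, 0.04 N m: stays where left.
- lift_grip (a point): Centre of the black ball knob, 28 mm across, at the end of the handle, 55 mm from the pivot; moves with the handle. Pinch the knob across the arm (along the fold axis). It swivels freely on its 12 mm steel stem, so the gripper need not turn along. Folded, the knob's centre is 20 mm from the crank axis, 101 mm above the bench, free on both sides down to the boss.
- beaker: Empty clear glass beaker, 76 mm across, 95 mm high, about 150 g, loose on the lift's platform under the probe (tip 180 mm above the bench). Origin: centre of its underside; z up.
- spare_lift_grip (a point): Bystander: centre of the black ball knob on the other lift's folded handle. Leave that lift alone.
- amber_jar: Bystander: amber glass jar, 60 mm across, 75 mm high, loose on the other lift's platform. Origin: centre of its underside; z up.
- wash_bottle: Bystander: white squeeze bottle, 68 mm across, 195 mm high with its bent spout, loose on the bench. Origin: centre of its underside; z up.
Things that resemble listed ones, but are neither listed nor needed, are in the scene too. Leave any blue or yellow look-alike of the beaker alone.

How it is judged:
By the outcome, as a careful person would: the job done as asked, in the order asked, and still so for the second after the job is handed in, with the robot touching nothing.
It also fails if it takes over 51 s, if anything falls off the work surface, if the arm or the gripper's body presses on something with over 40 N, if the wrist force passes 120 N, or if a joint passes its speed limit or range.

## Robot

A 6-joint arm with a two-finger parallel gripper is mounted at the origin on the work surface. World frame = base frame: x ahead of the robot, y to its left, z up, the work surface at z = 0. Lengths are in m, angles in degrees, forces in N, time in s.
With the tool pointing down it reaches from about 0.35 to 0.875 m from the base axis. Payload 4.2 kg.
Tool frame: the origin (TCP) lies on the centre line of the jaws, within the pads' length; the fingertips stand 19 mm ahead of it and the grasp point (between the pads) is the TCP; x points along the fingers, y is the direction in which the jaws open and shut, and the axes are right-handed (so a half turn about x gives the same grasp; the last joint's range is limited). The gripper opens to 87 mm and grips with 3 to 60 N. Pads are 19 mm wide; open, the fingers measure 117 mm over their backs; the gripper's body (75 mm by 190 mm) begins 51 mm behind the grasp point.
Start: joints at [78.988, 22.042, 0.453, 0, -68.411, -14.817], TCP at [0.272, 0.563, 0.242] pointing down, gripper open.
Joint ranges: [-179.83, 179.83], [-69.29, 118.12], [-61.27, 80.66], [-181.25, 117.63], [-171.15, -9.14], [-177.46, 177.46]. Speed limits (degrees/s): [159.86, 159.86, 180, 180, 180, 180].

## Interface

Orientations are given as a 3x3 rotation matrix whose columns are the frame's x, y, z axes.
In Python, from station import r, viewer, job, spotter gives the robot as it stands.
- The arm moves only by the tool play_rows, never from a script. Its argument "commands" is a list of rows, each an object of numbers: "fingers": the gripper command: -1 is fully open, 1 is shut, values between are in proportion; "tx", "ty", "tz": the shift along the tool's x, y, z normalised to -1 to 1, where 1 is 750 mm; "ax", "ay", "az": the turn, a rotation vector about the tool's x, y, z normalised to -1 to 1, where 1 is pi rad. In form: [{"fingers": .., "tx": .., "ty": .., "tz": .., "ax": .., "ay": .., "az": ..}, ...]. A call has 1 to 5 rows; each row is the pose to reach, as a shift and turn from the pose commanded when the call began, along the tool's axes at that moment, turning the shorter way round; what a row does not reach only later rows make up. A row lasts 1/12 s, in which the tool goes at most 41.7 mm and 7.16 degrees, less where a joint would pass 70% of its speed; a pose out of reach is approached as far as the arm can. A call with a number of a shift or a turn outside -1 to 1 is refused whole. A call with a gripper value outside its range is refused whole. The fingers move at their own pace and stop on an object; the grip force is fixed at half the most. Time passes only in rows, so rows that repeat a pose let the fingers close. It gives the time, the measured TCP pose, the force and the opening at its end, in the units of the state.
- r.sense(): the state, without advancing time (a new reading comes with each control period).
- viewer.capture(name): name is "side" or "top" or "wrist"; returns a dict with "image" (420x560x3 uint8, red, green, blue), "fx", "fy", "cx", "cy" (pixels), "dist" ([k1, k2, p1, p2, k3] as OpenCV has them; the pictures are not rectified), "R" (3x3) and "t" (3): a world point X has camera coordinates R X + t; the wrist camera has in their place "mount" (4x4, takes a point from camera to tool coordinates, whose origin is the TCP and whose axes are the tool frame's). Camera axes: x right, y down, z forward; pixel columns grow to the right and rows downward; lengths in m; the calibration is good to about 2 mm. A picture is of the moment at which its call begins: read the wrist's pose just before it. There is no depth.
- job.finish_job(): hands the job in, once; it reports no verdict.
Trained networks look in a picture, given as the dict that the camera call returned (one of the last four; its "shot" number tells which), for a name from the list of things; names that differ only in an ending like _2 or _b are one class to them, and where a whole thing is asked for, a point or a joint stands for the part that bears it (a point fixed in the world has none). Each returns a list of dicts, best first, with "score" (0 to 1); they miss things now and then, are a little off and sometimes report something else, mostly with a low value. They report only what shows in the picture. A call takes as long as a camera call. They do not tell look-alikes from the thing itself.
- spotter.find_in(name, picture): "uv" ([column, row] in pixels, amid what is visible of it).
- spotter.silhouettes(name, picture): "region" (420x560 bool, what is visible of it) and "uv" ([column, row] in pixels, amid what is visible of it).
The state is a dict: "time_s": time; "joints": joint angles; "joint_velocities": joint speeds; "effort": joint torques, N m; "tcp_pos": TCP position; "ee_rot": TCP orientation; "wrist_force": force on the tool from outside, world axes, zero at the start; "moment": the same for the moment, N m; "gripper_width": opening from 0.0 (shut) to 1.0 (fully open).
Only numpy, scipy, OpenCV 4.12 (cv2) and the standard library are available. Lean on these libraries where they do the work, as an engineer would, in place of code of your own. Each camera call takes 0.05 s, during which the arm holds its last target. There are 200 camera calls.

## Working session

There is one attempt and no reset: what is moved stays moved. The work goes in short steps, Python scripts to look and compute and a tool call to move; the robot and the scene stay as the last step left them, time stands still between calls to the robot, and variables do not carry over. Pictures are saved under pics/ and viewed, about 8 in all and at most 12, crops included, and the job is handed in when it is done.

Besides the shell and the picture viewer there is one more tool, called after ">>>" in YAML: its name, and indented under it one key for each argument. play_rows: Moves the arm, as the interface text tells. Its arguments: {"type":"object","properties":{"commands":{"type":"array"}},"required":["commands"]}

```bash
mkdir -p pics; ls; cat > h.py <<'E'
import numpy as np, cv2
from station import r, viewer, job, spotter
def ray(c,uv):
    K=np.array([[c['fx'],0,c['cx']],[0,c['fy'],c['cy']],[0,0,1.]])
    p=cv2.undistortPoints(np.array([[uv]],float),K,np.array(c['dist'],float))[0,0]
    R,t=pose(c); d=R.T@np.array([p[0],p[1],1]); return -R.T@t, d/np.linalg.norm(d)
def pose(c):
    if 'R' in c: return np.array(c['R']),np.array(c['t'])
    M=np.array(c['mount']); T=np.eye(4);T[:3,:3]=c['s']['ee_rot'];T[:3,3]=c['s']['tcp_pos']
    W=np.linalg.inv(T@M); return W[:3,:3],W[:3,3]
def proj(c,X):
    R,t=pose(c);K=np.array([[c['fx'],0,c['cx']],[0,c['fy'],c['cy']],[0,0,1.]])
    return cv2.projectPoints(np.array(X,float).reshape(-1,3),cv2.Rodrigues(R)[0],t,K,np.array(c['dist'],float))[0][:,0]
def cap(n):
    s=r.sense(); c=viewer.capture(n); c['s']=s; return c
def atz(c,uv,z):
    o,d=ray(c,uv); return o+d*(z-o[2])/d[2]
def tri(a,b):
    A=np.zeros((3,3));B=np.zeros(3)
    for o,d in(a,b):
        P=np.eye(3)-np.outer(d,d);A+=P;B+=P@o
    return np.linalg.solve(A,B)
def save(c,f,box=None,k=1):
    im=c['image'][...,::-1]
    if box: x0,y0,x1,y1=box; im=im[y0:y1,x0:x1]
    cv2.imwrite('pics/'+f,cv2.resize(im,None,fx=k,fy=k,interpolation=cv2.INTER_CUBIC))
E
python3 - <<'E'
from h import *
cs={n:cap(n) for n in('side','top')}
im=np.vstack([cs['side']['image'],cs['top']['image']])
for n,c in cs.items():
    save(c,n+'.png',None,1.4)
    for o in('lift','lift_crank','lift_handle','lift_grip','beaker','amber_jar','wash_bottle'):
        print(n,o,[(np.round(d['uv']).tolist(),round(d['score'],2),np.round(atz(c,d['uv'],.1)[:2],3).tolist()) for d in spotter.find_in(o,c)])
print(r.sense())
E
```

```text
pics
side lift [([368.0, 291.0], 0.84, [0.509, -0.326]), ([224.0, 198.0], 0.48, [0.503, 0.209])]
side lift_crank [([342.0, 285.0], 0.56, [0.48, -0.278]), ([346.0, 276.0], 0.44, [0.509, -0.264])]
side lift_handle [([343.0, 277.0], 0.49, [0.502, -0.26])]
side lift_grip [([343.0, 282.0], 0.47, [0.489, -0.272])]
side beaker [([323.0, 238.0], 0.93, [0.58, -0.122]), ([457.0, 298.0], 0.85, [0.636, -0.461]), ([392.0, 246.0], 0.56, [0.687, -0.255])]
side amber_jar [([276.0, 188.0], 0.6, [0.669, 0.167])]
side wash_bottle [([158.0, 180.0], 0.63, [0.414, 0.442])]
top lift [([388.0, 212.0], 0.88, [0.566, -0.232]), ([224.0, 240.0], 0.44, [0.496, 0.204])]
top lift_crank [([405.0, 241.0], 0.66, [0.489, -0.272])]
top lift_handle []
top lift_grip [([408.0, 242.0], 0.45, [0.486, -0.279]), ([408.0, 179.0], 0.22, [0.653, -0.287])]
top beaker [([460.0, 171.0], 0.71, [0.673, -0.426]), ([331.0, 196.0], 0.67, [0.609, -0.082])]
top amber_jar [([235.0, 179.0], 0.63, [0.659, 0.176])]
top wash_bottle [([118.0, 267.0], 0.74, [0.429, 0.482]), ([391.0, 212.0], 0.55, [0.566, -0.239])]
{'time_s': 0.8, 'joints': array([ 7.89868255e+01,  2.20392565e+01,  4.53205023e-01, -3.61393500e-05,
       -6.84111695e+01, -1.48174519e+01]), 'joint_velocities': array([-0.04807342,  0.05071918,  0.03385376,  0.04056316,  0.00743018,
       -0.00613382]), 'effort': array([ 5.93666737e-04, -3.90409613e+01,  1.87612063e+01,  4.22412246e+00,
        1.55967573e-02, -2.16320018e-05]), 'tcp_pos': array([0.27228106, 0.5625507 , 0.2415795 ]), 'ee_rot': array([[ 8.69015914e-06, -4.35712496e-01, -9.00085896e-01],
       [ 4.77223095e-05, -9.00085895e-01,  4.35712496e-01],
       [-9.99999999e-01, -4.67405887e-05,  1.29713169e-05]]), 'wrist_force': array([-0.62306665, -0.80767116, -0.22679084]), 'moment': array([-0.05934594,  0.00364013, -0.01306421]), 'gripper_width': 0.9988236069931976}
```

View pics/side.png

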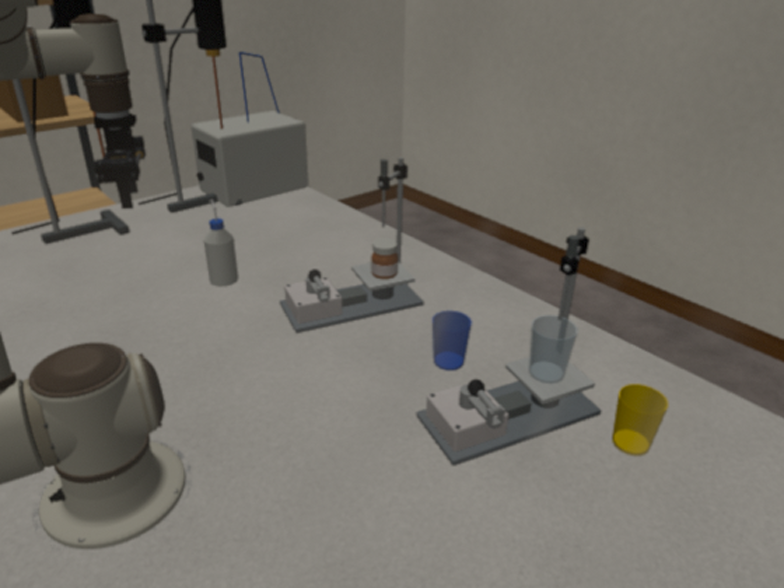

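View pics/top.png

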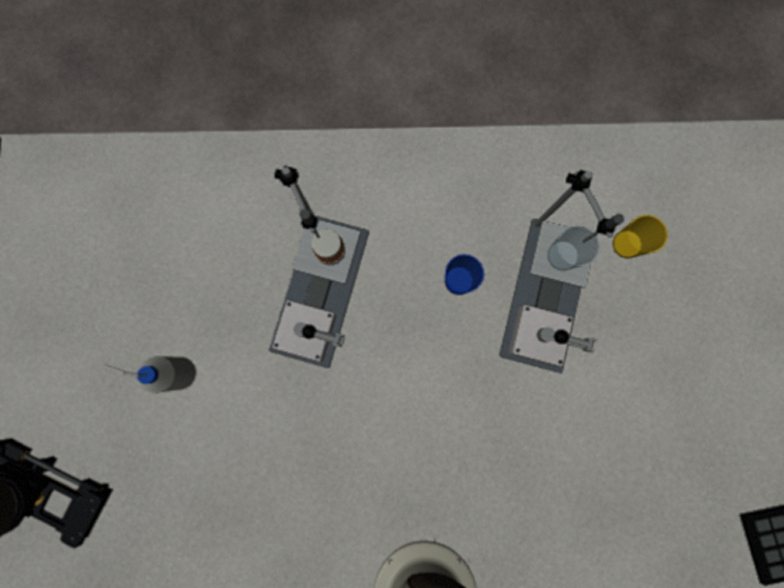

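Two lifts are candidates: the right one (knob at raw top ≈(401,241), side ≈(340,277)), whose platform carries the clear beaker (top ≈(410,178)), and the left one (knob ≈(220,236)), which carries the amber jar. The blue and yellow cups are look-alikes and don't count. I choose the right lift. Next I'll fit its pose and check it with a crop.

```bash
cat >> h.py <<'E'
def Rz(a): c,s=np.cos(a),np.sin(a); return np.array([[c,-s,0],[s,c,0],[0,0,1]])
def Rtool(phi): # pointing down, tool y at world angle phi
    y=np.array([np.cos(phi),np.sin(phi),0]);x=np.array([0,0,-1.]);return np.c_[x,y,np.cross(x,y)]
def cmd(p,Rt=None,s=None):
    from scipy.spatial.transform import Rotation as Ro
    s=s or r.sense();R0=np.array(s['ee_rot']);t=R0.T@(np.array(p)-s['tcp_pos'])/.75
    w=Ro.from_matrix(R0.T@Rt).as_rotvec()/np.pi if Rt is not None else np.zeros(3)
    print('t',np.round(t,4),'a',np.round(w,4))
E
python3 - <<'E'
from h import *
from scipy.optimize import least_squares
t=cap('top');s=cap('side')
L=lambda q,P:(Rz(q[2])@np.array(P,float).T).T+[q[0],q[1],0]
P=np.array([[-60,65,12],[-60,-65,12],[240,65,12],[-50,50,57],[50,50,57],[50,-50,57],[-50,-50,57]])/1e3
ut=np.array([[500,356],[563,372],[533,220],[514,357],[524,305],[574,317],[565,365]])/1.4
us=np.array([[460,455],[None,None],[None,None]],float)/1.4
f=lambda q:(proj(t,L(q,P))-ut).ravel()
o=least_squares(f,[.49,-.25,-.23],loss='soft_l1');print(o.x,np.round(o.fun,1))
print('knob tri',tri(ray(t,(401,241)),ray(s,(340,277))))
q=o.x
print('pred knob fold0, .15,.3', [proj(t,L(q,[[0,-.075+.055*np.cos(a),.101+.055*np.sin(a)]])).round(1).tolist() for a in(0,.15,.3)],[proj(s,L(q,[[0,-.075+.055*np.cos(a),.101+.055*np.sin(a)]])).round(1).tolist() for a in(0,.15,.3)])
for o_ in ('lift_grip','spare_lift_grip'):
  for c,n in((t,'t'),(s,'s')):
    print(n,[(np.round(d['uv']),round(d['score'],2)) for d in spotter.find_in(o_,c)])
cmd([.272,.562,.36]); cmd([.44,-.25,.36],Rtool(q[2]+np.pi))
print(cap('wrist')['mount'])
save(t,'c.png',(340,140,460,280),5)
E
```

```text
[ 0.49425819 -0.24068964 -0.26391471] [ 0.1  0.9  0.4  1.1 -0.7 -1.7 -0.4 -2.2  0.4 -0.5  0.6 -0.  -0.5  1.4]
knob tri [ 0.48912437 -0.2597332   0.10582852]
pred knob fold0, .15,.3 [[[401.0, 240.6]], [[402.2, 240.5]], [[403.9, 240.6]]] [[[339.1, 278.9]], [[339.6, 276.1]], [[340.3, 273.7]]]
t [(array([410., 243.]), 0.63), (array([225., 240.]), 0.38)]
s [(array([343., 283.]), 0.7)]
t []
s [(array([225., 200.]), 0.59)]
t [-0.1579  0.0008 -0.    ] a [0. 0. 0.]
t [-0.1579  0.8777 -0.6733] a [ 0.4405 -0.      0.    ]
[[ 2.42623858e-04 -3.02698252e-01  9.53086412e-01 -1.43102429e-01]
 [ 9.99999908e-01  4.11296068e-04 -1.23939690e-04  4.95532877e-04]
 [-3.54484366e-04  9.53086354e-01  3.02698324e-01 -8.34516318e-02]
 [ 0.00000000e+00  0.00000000e+00  0.00000000e+00  1.00000000e+00]]
```

View pics/c.png

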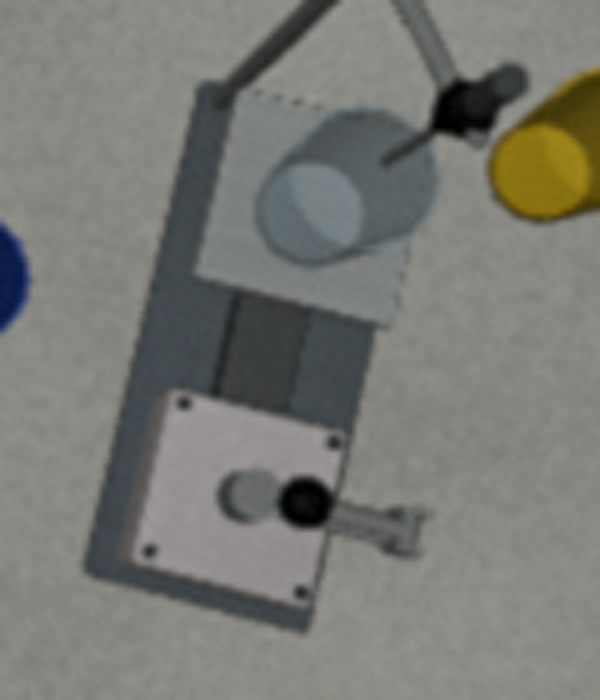

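The crop shows the clear beaker on the right lift, the black knob next to the boss at crop (303,500), and the cheeks at (405,535). This is the right lift.

>>> play_rows:
  commands:
    - {"fingers":-1,"tx":-0.055,"ty":0,"tz":0,"ax":0,"ay":0,"az":0}
    - {"fingers":-1,"tx":-0.11,"ty":0,"tz":0,"ax":0,"ay":0,"az":0}
    - {"fingers":-1,"tx":-0.158,"ty":0.04,"tz":-0.03,"ax":0.04,"ay":0,"az":0}
    - {"fingers":-1,"tx":-0.158,"ty":0.08,"tz":-0.06,"ax":0.08,"ay":0,"az":0}
    - {"fingers":-1,"tx":-0.158,"ty":0.12,"tz":-0.09,"ax":0.12,"ay":0,"az":0}

```text
time_s: 1.57
tcp_pos: [0.2943, 0.4523, 0.3629]
ee_rot: [[0.002, -0.738, -0.675], [0.005, -0.674, 0.738], [-1.0, -0.005, 0.002]]
wrist_force: [0.0, 0.1, 0.1]
gripper_width: 0.999
```

```bash
python3 -c "
from h import *
print(r.sense()['tcp_pos']);cmd([.44,-.25,.36],Rtool(np.pi-.264))"
```

```text
[0.29425606 0.45233784 0.36285569]
t [-7.000e-04  4.882e-01 -8.224e-01] a [0.3197 0.0015 0.0012]
```

>>> play_rows:
  commands:
    - {"fingers":-1,"tx":0,"ty":0.488,"tz":-0.822,"ax":0.32,"ay":0,"az":0}
    - {"fingers":-1,"tx":0,"ty":0.488,"tz":-0.822,"ax":0.32,"ay":0,"az":0}
    - {"fingers":-1,"tx":0,"ty":0.488,"tz":-0.822,"ax":0.32,"ay":0,"az":0}
    - {"fingers":-1,"tx":0,"ty":0.488,"tz":-0.822,"ax":0.32,"ay":0,"az":0}
    - {"fingers":-1,"tx":0,"ty":0.488,"tz":-0.822,"ax":0.32,"ay":0,"az":0}

```text
time_s: 1.98
tcp_pos: [0.3369, 0.2462, 0.3604]
ee_rot: [[0.001, -0.993, -0.114], [0.001, -0.114, 0.993], [-1.0, -0.001, 0.001]]
wrist_force: [1.6, -0.7, -0.8]
gripper_width: 0.999
```

```bash
python3 -c "
from h import *
print(r.sense()['tcp_pos']);cmd([.44,-.25,.36],Rtool(np.pi-.264))"
```

```text
[0.33689497 0.24622039 0.36035909]
t [ 0.     -0.0609 -0.673 ] a [0.1205 0.0003 0.0002]
```

>>> play_rows:
  commands:
    - {"fingers":-1,"tx":0,"ty":-0.061,"tz":-0.673,"ax":0.12,"ay":0,"az":0}
    - {"fingers":-1,"tx":0,"ty":-0.061,"tz":-0.673,"ax":0.12,"ay":0,"az":0}
    - {"fingers":-1,"tx":0,"ty":-0.061,"tz":-0.673,"ax":0.12,"ay":0,"az":0}
    - {"fingers":-1,"tx":0,"ty":-0.061,"tz":-0.673,"ax":0.12,"ay":0,"az":0}
    - {"fingers":-1,"tx":0,"ty":-0.061,"tz":-0.673,"ax":0.12,"ay":0,"az":0}

```text
time_s: 2.4
tcp_pos: [0.3802, 0.0426, 0.3607]
ee_rot: [[0.002, -0.967, 0.254], [0.001, 0.254, 0.967], [-1.0, -0.001, 0.001]]
wrist_force: [0.7, 0.2, -1.3]
gripper_width: 0.998
```

```bash
python3 -c "
from h import *
print(r.sense()['tcp_pos']);cmd([.45,-.25,.34],Rtool(np.pi-.264))"
```

```text
[0.38019121 0.04258599 0.36066053]
t [ 0.0273 -0.1889 -0.3538] a [0.0024 0.0004 0.0005]
```

>>> play_rows:
  commands:
    - {"fingers":-1,"tx":0.05,"ty":-0.21,"tz":-0.354,"ax":0,"ay":0,"az":0}
    - {"fingers":-1,"tx":0.05,"ty":-0.21,"tz":-0.354,"ax":0,"ay":0,"az":0}
    - {"fingers":-1,"tx":0.05,"ty":-0.21,"tz":-0.354,"ax":0,"ay":0,"az":0}
    - {"fingers":-1,"tx":0.05,"ty":-0.21,"tz":-0.354,"ax":0,"ay":0,"az":0}
    - {"fingers":-1,"tx":0.05,"ty":-0.21,"tz":-0.354,"ax":0,"ay":0,"az":0}

```text
time_s: 2.82
tcp_pos: [0.4374, -0.1565, 0.3351]
ee_rot: [[0.001, -0.967, 0.254], [0.0, 0.254, 0.967], [-1.0, -0.001, 0.0]]
wrist_force: [1.3, 1.5, 0.3]
gripper_width: 0.997
```

```bash
python3 -c "
from h import *
print(r.sense()['tcp_pos']);cmd([.489,-.26,.28],Rtool(np.pi-.264))"
```

```text
[ 0.43735466 -0.15652533  0.3351284 ]
t [ 0.0736 -0.1016 -0.1159] a [0.0021 0.0001 0.0004]
```

>>> play_rows:
  commands:
    - {"fingers":-1,"tx":0.073,"ty":-0.1,"tz":-0.114,"ax":0.002,"ay":0,"az":0}
    - {"fingers":-1,"tx":0.073,"ty":-0.1,"tz":-0.114,"ax":0.002,"ay":0,"az":0}
    - {"fingers":-1,"tx":0.073,"ty":-0.1,"tz":-0.114,"ax":0.002,"ay":0,"az":0}
    - {"fingers":-1,"tx":0.073,"ty":-0.1,"tz":-0.114,"ax":0.002,"ay":0,"az":0}
    - {"fingers":-1,"tx":0.073,"ty":-0.1,"tz":-0.114,"ax":0.002,"ay":0,"az":0}

```text
time_s: 3.23
tcp_pos: [0.4879, -0.2575, 0.2776]
ee_rot: [[-0.005, -0.965, 0.263], [0.001, 0.263, 0.965], [-1.0, 0.005, -0.0]]
wrist_force: [0.4, 0.7, 0.6]
gripper_width: 1.0
```

```bash
python3 - <<'E'
from h import *
c=cap('wrist');print(c['s']['tcp_pos'])
q=[.4943,-.2407,-.264]
L=lambda P:(Rz(q[2])@np.array(P,float).T).T+[q[0],q[1],0]
for n in('lift_grip','lift_crank'):print(n,[(np.round(d['uv']),round(d['score'],2)) for d in spotter.find_in(n,c)])
print('knob',proj(c,L([[0,-.075+.055*np.cos(a),.101+.055*np.sin(a)] for a in(0,.15,.3)])).round(1).tolist())
P=L(np.array([[50,50,57],[50,-50,57],[-50,50,57],[-50,-50,57],[0,0,75],[12,-75,101],[-12,-75,101]])/1e3)
im=c['image'].copy()
for u in proj(c,P): print(u.round(1));cv2.drawMarker(im,tuple(int(v) for v in u),(255,0,0),0,8)
c['image']=im;save(c,'w1.png',None,1.4)
E
```

```text
[ 0.48788983 -0.25750057  0.27755472]
lift_grip [(array([276., 172.]), 0.69)]
lift_crank [(array([278., 169.]), 0.64)]
knob [[275.7, 187.7], [275.7, 189.3], [275.7, 189.6]]
[230.7 239.7]
[226.6 148.6]
[321.6 239.4]
[324.9 148.2]
[275.9 200.6]
[261.8 127.1]
[289.1 127. ]
```

View pics/w1.png

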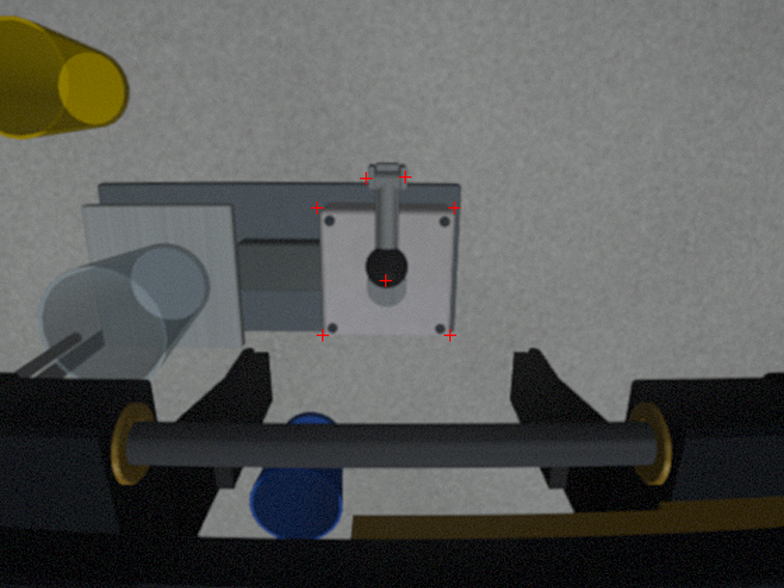

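Every predicted corner lies within about 3 px of the housing. The knob is at view (386,267), raw (276,190.5), which matches the prediction. Next is the descent.

>>> play_rows:
  commands:
    - {"fingers":-1,"tx":0.05,"ty":-0.002,"tz":-0.004,"ax":0,"ay":0,"az":0}
    - {"fingers":-1,"tx":0.1,"ty":-0.002,"tz":-0.004,"ax":0,"ay":0,"az":0}
    - {"fingers":-1,"tx":0.15,"ty":-0.002,"tz":-0.004,"ax":0,"ay":0,"az":0}
    - {"fingers":-1,"tx":0.19,"ty":-0.002,"tz":-0.004,"ax":0,"ay":0,"az":0}
    - {"fingers":-1,"tx":0.2,"ty":-0.002,"tz":-0.004,"ax":0,"ay":0,"az":0}

```text
time_s: 3.8
tcp_pos: [0.4862, -0.2571, 0.127]
ee_rot: [[-0.006, -0.966, 0.259], [0.003, 0.259, 0.966], [-1.0, 0.007, 0.001]]
wrist_force: [-0.8, -0.4, -0.3]
gripper_width: 0.999
```

```bash
python3 - <<'E'
from h import *
c=cap('wrist');c=cap('wrist');print(c['s']['tcp_pos'])
q=[.4943,-.2407,-.264]
L=lambda P:(Rz(q[2])@np.array(P,float).T).T+[q[0],q[1],0]
A=[0,.05,.1,.15,.2,.3]
X=L([[0,-.075+.055*np.cos(a),.101+.055*np.sin(a)] for a in A])
print('knob',proj(c,X).round(1).tolist())
t=cap('top');s=cap('side')
for d in (t,s): print(proj(d,X).round(1).tolist())
b=np.hstack([cv2.resize(d['image'][y:y+60,x:x+80],None,fx=5,fy=5,interpolation=2) for d,x,y in((t,370,210),(s,300,250))])
b=np.vstack([b,cv2.resize(c['image'][60:260,150:430],(800,571))[:300]])
cv2.imwrite('pics/m.png',b[...,::-1])
cmd([.4888,-.261,.107],Rtool(np.pi-.264))
E
```

```text
[ 0.48703579 -0.25763779  0.1279099 ]
knob [[273.3, 259.4], [273.2, 261.6], [273.2, 263.7], [273.1, 265.5], [273.1, 267.1], [272.9, 269.7]]
[[401.0, 240.6], [401.3, 240.6], [401.7, 240.5], [402.2, 240.5], [402.7, 240.5], [403.9, 240.5]]
[[339.1, 278.9], [339.2, 278.0], [339.4, 277.0], [339.6, 276.1], [339.8, 275.3], [340.4, 273.7]]
t [ 0.0346  0.0021 -0.0029] a [ 0.0008 -0.0002  0.0016]
```

View pics/m.png

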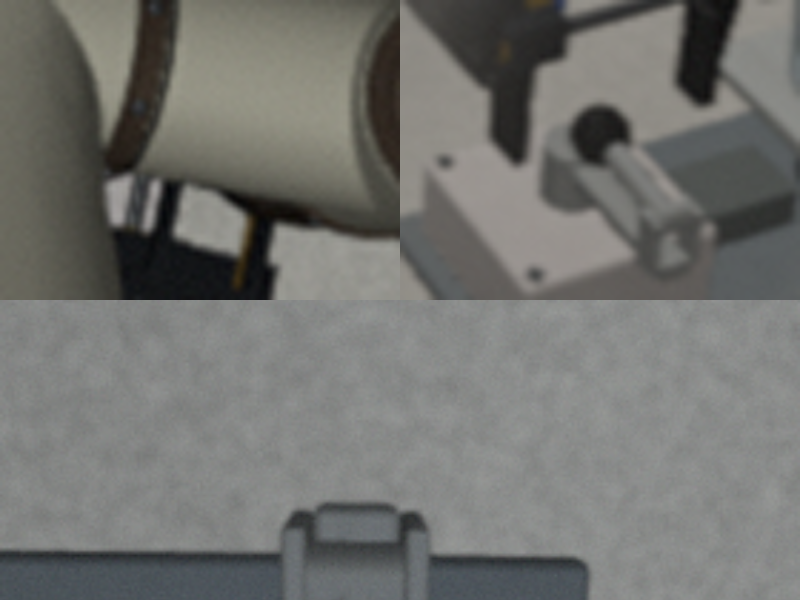

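In the side view the knob is at (340.1,277.0), which gives a fold angle of about 0.12, and the fingers straddle it. I'll go down and pinch.

>>> play_rows:
  commands:
    - {"fingers":-1,"tx":0.015,"ty":0.0021,"tz":-0.003,"ax":0,"ay":0,"az":0}
    - {"fingers":-1,"tx":0.028,"ty":0.0021,"tz":-0.003,"ax":0,"ay":0,"az":0}
    - {"fingers":1,"tx":0.028,"ty":0.0021,"tz":-0.003,"ax":0,"ay":0,"az":0}
    - {"fingers":1,"tx":0.028,"ty":0.0021,"tz":-0.003,"ax":0,"ay":0,"az":0}
    - {"fingers":1,"tx":0.028,"ty":0.0021,"tz":-0.003,"ax":0,"ay":0,"az":0}

```text
time_s: 4.42
tcp_pos: [0.4875, -0.2612, 0.1102]
ee_rot: [[0.002, -0.966, 0.26], [-0.001, 0.26, 0.966], [-1.0, -0.002, -0.0]]
wrist_force: [0.2, 0.7, 0.3]
gripper_width: 0.852
```

>>> play_rows:
  commands:
    - {"fingers":1,"tx":0,"ty":0,"tz":0,"ax":0,"ay":0,"az":0}
    - {"fingers":1,"tx":0,"ty":0,"tz":0,"ax":0,"ay":0,"az":0}
    - {"fingers":1,"tx":0,"ty":0,"tz":0,"ax":0,"ay":0,"az":0}
    - {"fingers":1,"tx":0,"ty":0,"tz":0,"ax":0,"ay":0,"az":0}
    - {"fingers":1,"tx":0,"ty":0,"tz":0,"ax":0,"ay":0,"az":0}

```text
time_s: 4.83
tcp_pos: [0.4869, -0.2611, 0.1093]
ee_rot: [[0.0, -0.966, 0.26], [-0.0, 0.26, 0.966], [-1.0, -0.0, -0.0]]
wrist_force: [0.8, 0.3, 0.8]
gripper_width: 0.478
```

>>> play_rows:
  commands:
    - {"fingers":1,"tx":0,"ty":0,"tz":0,"ax":0,"ay":0,"az":0}
    - {"fingers":1,"tx":0,"ty":0,"tz":0,"ax":0,"ay":0,"az":0}
    - {"fingers":1,"tx":0,"ty":0,"tz":0,"ax":0,"ay":0,"az":0}
    - {"fingers":1,"tx":0,"ty":0,"tz":0,"ax":0,"ay":0,"az":0}
    - {"fingers":1,"tx":0,"ty":0,"tz":0,"ax":0,"ay":0,"az":0}

```text
time_s: 5.25
tcp_pos: [0.4885, -0.2614, 0.1098]
ee_rot: [[0.004, -0.966, 0.26], [-0.001, 0.26, 0.966], [-1.0, -0.004, -0.0]]
wrist_force: [4.5, -1.3, -1.7]
gripper_width: 0.304
```

```bash
python3 - <<'E'
from h import *
s=r.sense();print(s['tcp_pos'],s['wrist_force'],s['moment'],s['gripper_width'])
R=np.array(s['ee_rot']);a0=.12
f=lambda a:np.array([0,.055*np.cos(a),.055*np.sin(a)])
for a in np.linspace(a0,1.6,11)[1:]:
    d=Rz(-.264)@(f(a)-f(a0)); print(round(a,2),np.round(R.T@d/.75,4))
E
```

```text
[ 0.48851507 -0.26144889  0.10976761] [ 4.4752674  -1.25628965 -1.67605111] [-0.39010599 -1.51174736  0.01789384] 0.3037415876599815
0.27 [-0.0106 -0.     -0.0021]
0.42 [-0.0209 -0.0001 -0.0057]
0.56 [-0.0304 -0.0001 -0.0108]
0.71 [-0.0391 -0.0001 -0.0173]
0.86 [-0.0468 -0.0002 -0.025 ]
1.01 [-0.0532 -0.0002 -0.0337]
1.16 [-0.0583 -0.0002 -0.0433]
1.3 [-0.0619 -0.0002 -0.0535]
1.45 [-0.064  -0.0002 -0.0641]
1.6 [-0.0645 -0.0002 -0.075 ]
```

>>> play_rows:
  commands:
    - {"fingers":1,"tx":-0.0106,"ty":0,"tz":-0.0021,"ax":0,"ay":0,"az":0}
    - {"fingers":1,"tx":-0.0209,"ty":0,"tz":-0.0057,"ax":0,"ay":0,"az":0}
    - {"fingers":1,"tx":-0.0304,"ty":0,"tz":-0.0108,"ax":0,"ay":0,"az":0}
    - {"fingers":1,"tx":-0.0391,"ty":0,"tz":-0.0173,"ax":0,"ay":0,"az":0}
    - {"fingers":1,"tx":-0.0468,"ty":0,"tz":-0.025,"ax":0,"ay":0,"az":0}

```text
time_s: 5.67
tcp_pos: [0.4835, -0.2785, 0.1455]
ee_rot: [[0.004, -0.966, 0.26], [0.0, 0.26, 0.966], [-1.0, -0.003, 0.001]]
wrist_force: [3.6, 3.7, 3.4]
gripper_width: 0.303
```

>>> play_rows:
  commands:
    - {"fingers":1,"tx":-0.0064,"ty":0,"tz":-0.0087,"ax":0,"ay":0,"az":0}
    - {"fingers":1,"tx":-0.0115,"ty":0,"tz":-0.0183,"ax":0,"ay":0,"az":0}
    - {"fingers":1,"tx":-0.0151,"ty":0,"tz":-0.0285,"ax":0,"ay":0,"az":0}
    - {"fingers":1,"tx":-0.0172,"ty":0,"tz":-0.0391,"ax":0,"ay":0,"az":0}
    - {"fingers":1,"tx":-0.0177,"ty":0,"tz":-0.05,"ax":0,"ay":0,"az":0}

```text
time_s: 6.08
tcp_pos: [0.473, -0.3155, 0.1598]
ee_rot: [[0.002, -0.966, 0.259], [-0.001, 0.259, 0.966], [-1.0, -0.003, -0.0]]
wrist_force: [4.7, 11.0, 6.7]
gripper_width: 0.303
```

```bash
python3 - <<'E'
from h import *
s=cap('side');s=cap('side');t=cap('top');c=cap('wrist')
print(c['s']['tcp_pos'],c['s']['wrist_force'],c['s']['gripper_width'])
q=[.4943,-.2407,-.264]
L=lambda P:(Rz(q[2])@np.array(P,float).T).T+[q[0],q[1],0]
X=L([[0,-.075+.055*np.cos(a),.101+.055*np.sin(a)] for a in (1.2,1.4,1.57)])
print(X.round(4));
for d in(s,c):print(proj(d,X).round(1).tolist())
b=np.hstack([cv2.resize(d['image'][y:y+120,x:x+80],None,fx=5,fy=5,interpolation=2) for d,x,y in((s,300,210),(c,235,150))])
cv2.imwrite('pics/m2.png',b[...,::-1])
E
```

```text
[ 0.47323765 -0.31482918  0.15977954] [2.19818015 5.1494976  9.95282503] 0.30409016912194625
[[ 0.4799 -0.2939  0.1523]
 [ 0.4772 -0.3041  0.1552]
 [ 0.4747 -0.3131  0.156 ]]
[[350.3, 269.3], [353.3, 271.1], [355.9, 273.3]]
[[276.5, 320.0], [276.4, 304.9], [276.3, 288.7]]
```

View pics/m2.png

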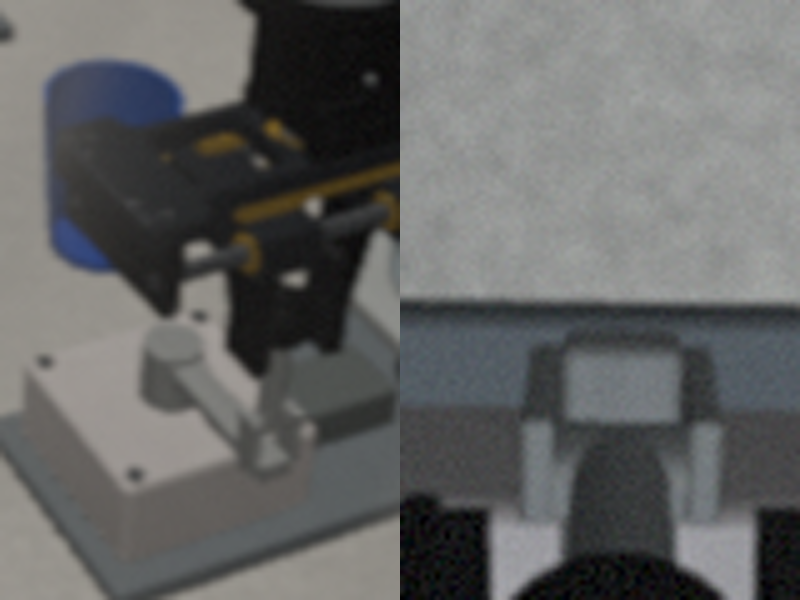

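The handle stands upright against its stop: the TCP is within 2 mm of the predicted upright knob, and the stop pushes back with about 5 N. Now I'll crank along the 75 mm arc.

>>> play_rows:
  commands:
    - {"fingers":1,"tx":0,"ty":0.0125,"tz":0.0008,"ax":0,"ay":0,"az":0}
    - {"fingers":1,"tx":0,"ty":0.0249,"tz":0.0031,"ax":0,"ay":0,"az":0}
    - {"fingers":1,"tx":0,"ty":0.0368,"tz":0.007,"ax":0,"ay":0,"az":0}
    - {"fingers":1,"tx":0,"ty":0.0482,"tz":0.0124,"ax":0,"ay":0,"az":0}
    - {"fingers":1,"tx":0,"ty":0.0588,"tz":0.0191,"ax":0,"ay":0,"az":0}

```text
time_s: 6.7
tcp_pos: [0.4358, -0.2902, 0.1598]
ee_rot: [[0.007, -0.966, 0.259], [-0.002, 0.259, 0.966], [-1.0, -0.007, -0.0]]
wrist_force: [6.7, 1.5, 6.0]
gripper_width: 0.301
```

```bash
cat > st.py <<'E'
from h import *
s=r.sense();p=s['tcp_pos']-[.4943,-.2407,0];l=Rz(.264)@p;print(l.round(4),'r',np.hypot(*l[:2]).round(4),'th',np.degrees(np.arctan2(-l[0],-l[1])).round(1),'F lift',(Rz(.264)@s['wrist_force']).round(1),s['gripper_width'])
print(s['time_s'],s['ee_rot'].round(3).tolist())
E
python3 st.py
```

```text
[-0.0435 -0.0631  0.1598] r 0.0766 th 34.6 F lift [6.1 3.2 6. ] 0.30147628627113227
6.7 [[0.007, -0.966, 0.259], [-0.002, 0.259, 0.966], [-1.0, -0.007, -0.0]]
```

>>> play_rows:
  commands:
    - {"fingers":1,"tx":0,"ty":0.0097,"tz":0.008,"ax":0,"ay":0,"az":0}
    - {"fingers":1,"tx":0,"ty":0.0183,"tz":0.0172,"ax":0,"ay":0,"az":0}
    - {"fingers":1,"tx":0,"ty":0.0257,"tz":0.0273,"ax":0,"ay":0,"az":0}
    - {"fingers":1,"tx":0,"ty":0.0317,"tz":0.0383,"ax":0,"ay":0,"az":0}
    - {"fingers":1,"tx":0,"ty":0.0363,"tz":0.05,"ax":0,"ay":0,"az":0}

```text
time_s: 7.12
tcp_pos: [0.4189, -0.2474, 0.1598]
ee_rot: [[0.006, -0.966, 0.259], [-0.003, 0.259, 0.966], [-1.0, -0.006, -0.002]]
wrist_force: [4.5, -2.6, 5.3]
gripper_width: 0.298
```

```bash
python3 st.py
```

```text
[-0.071  -0.0262  0.1598] r 0.0757 th 69.8 F lift [ 5.  -1.4  5.3] 0.298084856971928
7.1167 [[0.006, -0.966, 0.259], [-0.003, 0.259, 0.966], [-1.0, -0.006, -0.002]]
```

>>> play_rows:
  commands:
    - {"fingers":1,"tx":0,"ty":0.0031,"tz":0.0122,"ax":0,"ay":0,"az":0}
    - {"fingers":1,"tx":0,"ty":0.0047,"tz":0.0246,"ax":0,"ay":0,"az":0}
    - {"fingers":1,"tx":0,"ty":0.0047,"tz":0.0372,"ax":0,"ay":0,"az":0}
    - {"fingers":1,"tx":0,"ty":0.0031,"tz":0.0496,"ax":0,"ay":0,"az":0}
    - {"fingers":1,"tx":0,"ty":0,"tz":0.0618,"ax":0,"ay":0,"az":0}

```text
time_s: 7.53
tcp_pos: [0.4298, -0.2028, 0.1598]
ee_rot: [[0.002, -0.966, 0.259], [-0.003, 0.259, 0.966], [-1.0, -0.003, -0.002]]
wrist_force: [1.5, -5.4, 7.0]
gripper_width: 0.302
```

```bash
python3 st.py
```

```text
[-0.0721  0.0198  0.1598] r 0.0748 th 105.3 F lift [ 2.9 -4.8  7. ] 0.3020544875028094
7.5333 [[0.002, -0.966, 0.259], [-0.003, 0.259, 0.966], [-1.0, -0.003, -0.002]]
```

>>> play_rows:
  commands:
    - {"fingers":1,"tx":0,"ty":-0.0046,"tz":0.012,"ax":0,"ay":0,"az":0}
    - {"fingers":1,"tx":0,"ty":-0.0107,"tz":0.0233,"ax":0,"ay":0,"az":0}
    - {"fingers":1,"tx":0,"ty":-0.0181,"tz":0.0338,"ax":0,"ay":0,"az":0}
    - {"fingers":1,"tx":0,"ty":-0.0267,"tz":0.0433,"ax":0,"ay":0,"az":0}
    - {"fingers":1,"tx":0,"ty":-0.0363,"tz":0.0517,"ax":0,"ay":0,"az":0}

```text
time_s: 7.95
tcp_pos: [0.4649, -0.1726, 0.1597]
ee_rot: [[-0.001, -0.966, 0.259], [-0.003, 0.259, 0.966], [-1.0, 0.001, -0.003]]
wrist_force: [-1.6, -4.1, 10.0]
gripper_width: 0.301
```

```bash
python3 st.py
```

```text
[-0.0462  0.0581  0.1597] r 0.0742 th 141.5 F lift [-0.4 -4.4 10. ] 0.3013812415475123
7.95 [[-0.001, -0.966, 0.259], [-0.003, 0.259, 0.966], [-1.0, 0.001, -0.003]]
```

>>> play_rows:
  commands:
    - {"fingers":1,"tx":0,"ty":-0.0106,"tz":0.0067,"ax":0,"ay":0,"az":0}
    - {"fingers":1,"tx":0,"ty":-0.022,"tz":0.0121,"ax":0,"ay":0,"az":0}
    - {"fingers":1,"tx":0,"ty":-0.0339,"tz":0.016,"ax":0,"ay":0,"az":0}
    - {"fingers":1,"tx":0,"ty":-0.0463,"tz":0.0183,"ax":0,"ay":0,"az":0}
    - {"fingers":1,"tx":0,"ty":-0.0588,"tz":0.0191,"ax":0,"ay":0,"az":0}

```text
time_s: 8.37
tcp_pos: [0.5107, -0.1693, 0.1597]
ee_rot: [[-0.003, -0.966, 0.259], [-0.001, 0.259, 0.966], [-1.0, 0.002, -0.001]]
wrist_force: [-2.9, 1.1, 13.2]
gripper_width: 0.3
```

```bash
python3 st.py
```

```text
[-0.0028  0.0732  0.1597] r 0.0732 th 177.8 F lift [-3.1  0.3 13.2] 0.2999951634480075
8.3667 [[-0.003, -0.966, 0.259], [-0.001, 0.259, 0.966], [-1.0, 0.002, -0.001]]
```

>>> play_rows:
  commands:
    - {"fingers":1,"tx":0,"ty":-0.004,"tz":0,"ax":0,"ay":0,"az":0}
    - {"fingers":1,"tx":0,"ty":-0.008,"tz":0,"ax":0,"ay":0,"az":0}
    - {"fingers":1,"tx":0,"ty":-0.008,"tz":0,"ax":0,"ay":0,"az":0}

```text
time_s: 8.62
tcp_pos: [0.515, -0.1711, 0.1596]
ee_rot: [[-0.006, -0.966, 0.26], [-0.001, 0.26, 0.966], [-1.0, 0.006, -0.002]]
wrist_force: [-6.4, 1.7, 14.9]
gripper_width: 0.305
```

```bash
python3 st.py;  python3 - <<'E'
from h import *
s=cap('side');c=cap('wrist')
q=[.4943,-.2407,-.264]
L=lambda P:(Rz(q[2])@np.array(P,float).T).T+[q[0],q[1],0]
im=s['image'].copy()
P=np.array([[110,-55,110],[110,55,110],[220,-55,110],[0,75,101],[0,85,84]])/1e3
for u in proj(s,L(P)): cv2.drawMarker(im,tuple(int(round(v)) for v in u),(255,0,0),0,4)
b=np.hstack([cv2.resize(d[y:y+140,x:x+w],None,fx=3.3,fy=3.3,interpolation=2) for d,x,y,w in((im,270,160,160),(c['image'],240,130,80))])
cv2.imwrite('pics/m3.png',b[...,::-1])
E
```

```text
[0.0018 0.0725 0.1596] r 0.0726 th -178.6 F lift [-6.6 -0.1 14.9] 0.3054557055386059
8.6167 [[-0.006, -0.966, 0.26], [-0.001, 0.26, 0.966], [-1.0, 0.006, -0.002]]
```

View pics/m3.png

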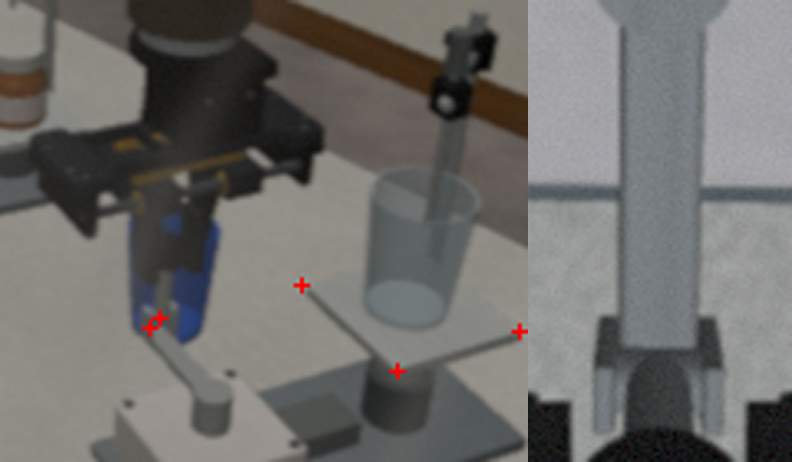

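The platform edges and corners coincide with the "fully up" markers, and the beaker stands on the platform. I'll press a little more to be sure of the stop.

>>> play_rows:
  commands:
    - {"fingers":1,"tx":-0.001,"ty":-0.004,"tz":0,"ax":0,"ay":0,"az":0}
    - {"fingers":1,"tx":-0.002,"ty":-0.008,"tz":0,"ax":0,"ay":0,"az":0}
    - {"fingers":1,"tx":-0.002,"ty":-0.008,"tz":0,"ax":0,"ay":0,"az":0}
    - {"fingers":1,"tx":-0.002,"ty":-0.008,"tz":0,"ax":0,"ay":0,"az":0}

```text
time_s: 9.05
tcp_pos: [0.5156, -0.1722, 0.1595]
ee_rot: [[-0.018, -0.965, 0.261], [0.001, 0.261, 0.965], [-1.0, 0.017, -0.003]]
wrist_force: [-13.1, 3.6, 16.6]
gripper_width: 0.303
```

```bash
python3 st.py
```

```text
[0.0027 0.0717 0.1595] r 0.0718 th -177.9 F lift [-13.6   0.1  16.6] 0.30279322104530737
9.05 [[-0.018, -0.965, 0.261], [0.001, 0.261, 0.965], [-1.0, 0.017, -0.003]]
```

The stop is confirmed: the force doubled and the knob barely moved. I'll ease off sideways and fold the handle down.

>>> play_rows:
  commands:
    - {"fingers":1,"tx":0.0005,"ty":0.008,"tz":-0.0115,"ax":0,"ay":0,"az":0}
    - {"fingers":1,"tx":0.0036,"ty":0.01,"tz":-0.0227,"ax":0,"ay":0,"az":0}
    - {"fingers":1,"tx":0.008,"ty":0.01,"tz":-0.0333,"ax":0,"ay":0,"az":0}
    - {"fingers":1,"tx":0.014,"ty":0.01,"tz":-0.0431,"ax":0,"ay":0,"az":0}
    - {"fingers":1,"tx":0.0215,"ty":0.01,"tz":-0.0518,"ax":0,"ay":0,"az":0}

```text
time_s: 9.47
tcp_pos: [0.5041, -0.209, 0.1421]
ee_rot: [[-0.004, -0.965, 0.261], [0.0, 0.261, 0.965], [-1.0, 0.004, -0.001]]
wrist_force: [-3.8, -1.4, 2.9]
gripper_width: 0.303
```

```bash
python3 st.py
```

```text
[0.0012 0.0331 0.1421] r 0.0331 th -178.0 F lift [-3.3 -2.4  2.9] 0.3026368373074114
9.4667 [[-0.004, -0.965, 0.261], [0.0, 0.261, 0.965], [-1.0, 0.004, -0.001]]
```

>>> play_rows:
  commands:
    - {"fingers":1,"tx":0.0087,"ty":0,"tz":-0.0075,"ax":0,"ay":0,"az":0}
    - {"fingers":1,"tx":0.0185,"ty":0,"tz":-0.0135,"ax":0,"ay":0,"az":0}
    - {"fingers":1,"tx":0.0292,"ty":0,"tz":-0.0179,"ax":0,"ay":0,"az":0}
    - {"fingers":1,"tx":0.0404,"ty":0,"tz":-0.02,"ax":0,"ay":0,"az":0}
    - {"fingers":1,"tx":0.0518,"ty":0,"tz":-0.0205,"ax":0,"ay":0,"az":0}

```text
time_s: 9.88
tcp_pos: [0.5007, -0.2231, 0.1026]
ee_rot: [[-0.003, -0.965, 0.261], [0.0, 0.261, 0.965], [-1.0, 0.003, -0.0]]
wrist_force: [-8.3, 4.1, 25.9]
gripper_width: 0.303
```

```bash
python3 st.py
```

```text
[0.0015 0.0187 0.1026] r 0.0187 th -175.3 F lift [-9.   1.8 25.9] 0.302573200506966
9.8833 [[-0.003, -0.965, 0.261], [0.0, 0.261, 0.965], [-1.0, 0.003, -0.0]]
```

The handle is at its flat stop (26 N upward reaction). Now I'll release.

>>> play_rows:
  commands:
    - {"fingers":-1,"tx":0,"ty":0,"tz":0,"ax":0,"ay":0,"az":0}
    - {"fingers":-1,"tx":0,"ty":0,"tz":0,"ax":0,"ay":0,"az":0}
    - {"fingers":-1,"tx":0,"ty":0,"tz":0,"ax":0,"ay":0,"az":0}
    - {"fingers":-1,"tx":0,"ty":0,"tz":0,"ax":0,"ay":0,"az":0}
    - {"fingers":-1,"tx":0,"ty":0,"tz":0,"ax":0,"ay":0,"az":0}

```text
time_s: 10.3
tcp_pos: [0.5029, -0.2227, 0.1042]
ee_rot: [[0.002, -0.966, 0.26], [-0.0, 0.26, 0.966], [-1.0, -0.002, 0.0]]
wrist_force: [-0.2, -0.0, -0.0]
gripper_width: 0.596
```

>>> play_rows:
  commands:
    - {"fingers":-1,"tx":0,"ty":0,"tz":0,"ax":0,"ay":0,"az":0}
    - {"fingers":-1,"tx":0,"ty":0,"tz":0,"ax":0,"ay":0,"az":0}
    - {"fingers":-1,"tx":0,"ty":0,"tz":0,"ax":0,"ay":0,"az":0}
    - {"fingers":-1,"tx":0,"ty":0,"tz":0,"ax":0,"ay":0,"az":0}
    - {"fingers":-1,"tx":0,"ty":0,"tz":0,"ax":0,"ay":0,"az":0}

```text
time_s: 10.72
tcp_pos: [0.5018, -0.2228, 0.1041]
ee_rot: [[0.0, -0.966, 0.26], [-0.0, 0.26, 0.966], [-1.0, -0.0, 0.0]]
wrist_force: [0.5, 0.8, 0.6]
gripper_width: 0.954
```

```bash
python3 st.py
```

```text
[0.0026 0.0192 0.1041] r 0.0194 th -172.3 F lift [0.3 0.9 0.6] 0.9541967900070635
10.7167 [[0.0, -0.966, 0.26], [-0.0, 0.26, 0.966], [-1.0, -0.0, 0.0]]
```

>>> play_rows:
  commands:
    - {"fingers":-1,"tx":-0.03,"ty":0,"tz":0,"ax":0,"ay":0,"az":0}
    - {"fingers":-1,"tx":-0.08,"ty":0,"tz":0,"ax":0,"ay":0,"az":0}
    - {"fingers":-1,"tx":-0.13,"ty":0,"tz":0,"ax":0,"ay":0,"az":0}
    - {"fingers":-1,"tx":-0.18,"ty":0,"tz":0,"ax":0,"ay":0,"az":0}
    - {"fingers":-1,"tx":-0.22,"ty":0,"tz":0,"ax":0,"ay":0,"az":0}

```text
time_s: 11.13
tcp_pos: [0.5021, -0.2231, 0.2724]
ee_rot: [[0.003, -0.966, 0.26], [-0.001, 0.26, 0.966], [-1.0, -0.003, -0.0]]
wrist_force: [0.8, -0.5, 0.3]
gripper_width: 1.002
```

>>> play_rows:
  commands:
    - {"fingers":-1,"tx":0,"ty":0.05,"tz":0.05,"ax":0,"ay":0,"az":0}
    - {"fingers":-1,"tx":0,"ty":0.09,"tz":0.09,"ax":0,"ay":0,"az":0}
    - {"fingers":-1,"tx":0,"ty":0.12,"tz":0.13,"ax":0,"ay":0,"az":0}
    - {"fingers":-1,"tx":0,"ty":0.12,"tz":0.17,"ax":0,"ay":0,"az":0}
    - {"fingers":-1,"tx":0,"ty":0.12,"tz":0.2,"ax":0,"ay":0,"az":0}

```text
time_s: 11.55
tcp_pos: [0.4525, -0.0525, 0.27]
ee_rot: [[0.002, -0.966, 0.259], [0.001, 0.259, 0.966], [-1.0, -0.002, 0.002]]
wrist_force: [0.1, 0.0, 0.3]
gripper_width: 0.999
```

```bash
python3 st.py; python3 - <<'E'
from h import *
s=cap('side');s=cap('side');t=cap('top')
q=[.4943,-.2407,-.264]
L=lambda P:(Rz(q[2])@np.array(P,float).T).T+[q[0],q[1],0]
X=L([[0,.075-.055*np.cos(a),.101+.055*np.sin(a)] for a in (0,.1,.2,.3)])
for d in(s,t):print(proj(d,X).round(1).tolist())
for n in('lift_grip','beaker'):print(n,[[(np.round(e['uv']),round(e['score'],2)) for e in spotter.find_in(n,d)] for d in(s,t)])
im=s['image'].copy()
P=np.array([[110,-55,110],[110,55,110],[220,-55,110]])/1e3
for u in proj(s,L(P)): cv2.drawMarker(im,tuple(int(round(v)) for v in u),(255,0,0),0,4)
b=np.hstack([cv2.resize(d[y:y+h,x:x+w],(400,500),interpolation=2) for d,x,y,w,h in((im,300,190,120,150),(t['image'],350,130,104,130))])
cv2.imwrite('pics/m4.png',b[...,::-1])
E
```

```text
[-0.0894  0.1708  0.27  ] r 0.1928 th 152.4 F lift [0.1 0.1 0.3] 0.9994423396590557
11.55 [[0.002, -0.966, 0.259], [0.001, 0.259, 0.966], [-1.0, -0.002, 0.002]]
[[329.7, 268.8], [329.8, 266.8], [329.8, 264.6], [329.7, 262.4]]
[[385.9, 236.8], [386.4, 236.6], [386.6, 236.4], [386.7, 236.2]]
lift_grip [[(array([393., 234.]), 0.74), (array([326., 264.]), 0.55)], []]
beaker [[(array([454., 298.]), 0.88), (array([394., 231.]), 0.72)], [(array([330., 196.]), 0.87), (array([458., 169.]), 0.64)]]
```

View pics/m4.png

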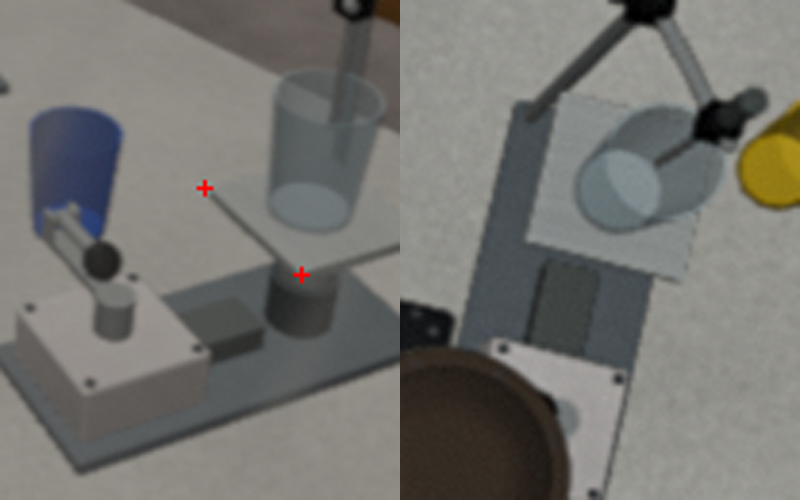

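In the side view the knob is at raw (330.6,268.3), matching the flat prediction, and the platform is up with the beaker upright. The arm hides the crank in the top view, so I'll move aside for one last check.

>>> play_rows:
  commands:
    - {"fingers":-1,"tx":-0.05,"ty":0.03,"tz":0.05,"ax":0,"ay":0,"az":0}
    - {"fingers":-1,"tx":-0.08,"ty":0.06,"tz":0.1,"ax":0,"ay":0,"az":0}
    - {"fingers":-1,"tx":-0.1,"ty":0.07,"tz":0.15,"ax":0,"ay":0,"az":0}
    - {"fingers":-1,"tx":-0.1,"ty":0.07,"tz":0.2,"ax":0,"ay":0,"az":0}
    - {"fingers":-1,"tx":-0.1,"ty":0.07,"tz":0.2,"ax":0,"ay":0,"az":0}

```text
time_s: 12.32
tcp_pos: [0.4433, 0.1066, 0.346]
ee_rot: [[0.004, -0.966, 0.259], [0.003, 0.259, 0.966], [-1.0, -0.003, 0.004]]
wrist_force: [0.2, -0.9, -0.0]
gripper_width: 0.998
```

```bash
python3 st.py; python3 - <<'E'
from h import *
t=cap('top');t=cap('top')
q=[.4943,-.2407,-.264]
L=lambda P:(Rz(q[2])@np.array(P,float).T).T+[q[0],q[1],0]
im=cv2.resize(t['image'][110:270,310:470],None,fx=3.7,fy=3.7,interpolation=2)
for u in proj(t,L(np.array([[0,75,107],[0,20,101],[0,0,75],[110,-55,110],[110,55,110]])/1e3)):
    u=(u-[310,110]+.5)*3.7; cv2.drawMarker(im,tuple(int(round(v)) for v in u),(255,0,0),0,8)
cv2.imwrite('pics/m5.png',im[...,::-1])
E
```

```text
[-0.1398  0.3219  0.346 ] r 0.351 th 156.5 F lift [ 0.4 -0.9 -0. ] 0.9982838650396482
12.3167 [[0.004, -0.966, 0.259], [0.003, 0.259, 0.966], [-1.0, -0.003, 0.004]]
```

View pics/m5.png

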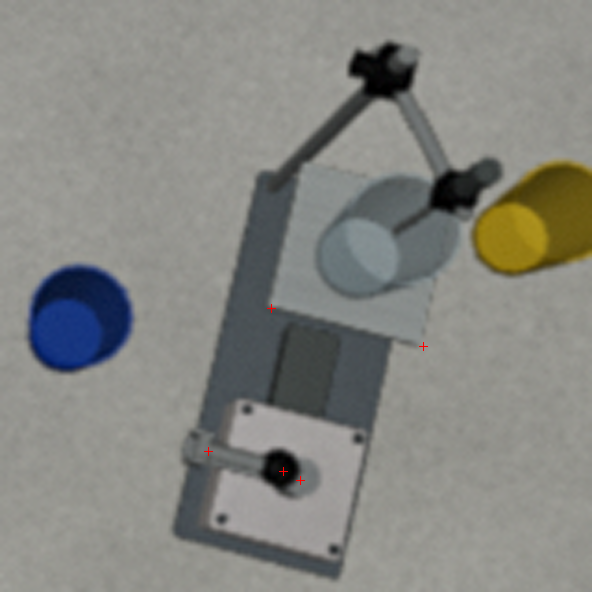

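The crank arm lies along lift +y, the knob at (283,468) is on its flat prediction, the platform corners match the "up" markers, and the beaker is standing. I'll hand the job in.

```bash
python3 -c "
from station import job
print(job.finish_job())"
```

```text
the job is handed in; nothing more can be done
None
```

The beaker is raised to its probe and the job is handed in, at about 12.4 s of the 51 s allowed. On the lift with the clear beaker, I swung the handle upright and cranked it half a turn clockwise to the stop. I then folded the handle flat, let go and moved the arm away.

**Checks during the job:**
- **Handle upright:** the gripper was within 2 mm of the predicted upright position, with about 5 N of push-back.
- **Crank at the stop:** pressing on doubled the force to about 14 N while the knob moved less than 1 mm.
- **Handle folded:** I felt a 26 N reaction at the flat stop.

**Last pictures:**
- **Platform:** its corners match the "fully up" prediction to 1–2 px.
- **Crank arm and knob:** the arm points to lift +y, and the knob is where it should be when flat.
- **Beaker:** it stands on the platform, and the blue and yellow cups look undisturbed.
- **Contact:** the wrist force was about zero, so the robot was touching nothing.

**Small disagreements:** while cranking, the vertical force rose to about 17 N and the measured radius drifted about 3 mm inward. I put this down to a small error in my estimate of the lift's position. I took no final picture of the other lift, the amber jar or the wash bottle, but the robot never went down near them.

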